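# Refit the spring-loaded cleaning roller in its stand

### The arm

A 6-joint arm with a two-finger parallel gripper is mounted at the origin on the work surface. World frame = base frame: x ahead of the robot, y to its left, z up, the work surface at z = 0. Lengths are in m, angles in rad, forces in N, time in s.
With the tool pointing down it reaches from about 0.25 to 0.775 m from the base axis. Payload 4 kg.
Tool frame: the origin (TCP) lies midway between the tips of the shut fingers; the grasp point (between the pads) lies 19 mm behind it; z points along the fingers, x is the direction in which the jaws open and shut, and the axes are right-handed (so a half turn about z gives the same grasp; the last joint's range is limited). The gripper opens to 94 mm and grips with 3 to 60 N. Pads are 16 mm wide; open, the fingers measure 119 mm over their backs; the gripper's body (75 mm by 177 mm) begins 78 mm behind the grasp point.
Start: joints at [1.095, 0.087, 1.371, -0, 1.684, -0.103], TCP at [0.2, 0.512, 0.183] pointing down, gripper open.
Joint ranges: [-3.1, 3.1], [-0.76, 2.03], [0.27, 2.55], [-1.08, 4.22], [0.17, 2.65], [-2.57, 2.57]. Speed limits (rad/s): [2.79, 2.79, 3.14, 3.14, 3.14, 3.14].

### API

Orientations are given as [roll, pitch, yaw] about the fixed x, y, z axes, in that order (R = Rz(yaw) Ry(pitch) Rx(roll)).
In Python, from bench import * gives the robot as it stands.
- The arm moves only by the tool send_rows, never from a script. Its argument "rows" is one flat list of numbers, 7 for each row, row after row: the shift along the world's x, y, z in mm, then the turn, a rotation vector about the world's x, y, z in degrees, then the opening, from 0 (shut) to 1 (fully open). A call has exactly 8 rows; each row shifts and turns the commanded pose from where the row before left it; what a row does not reach is not made up. A row lasts 1/8 s, in which the tool goes at most 62.5 mm and 10.7 degrees, less where a joint would pass 70% of its speed; a pose out of reach is approached as far as the arm can. A call is refused whole if a number of a shift passes 62.5 or a number of a turn 10.7, either way. A call with a gripper value outside its range is refused whole. The fingers move at their own pace and stop on an object; the grip force is fixed at half the most. Time passes only in rows, so rows that do not move let the fingers close, or fill a call up. It gives the time, the measured TCP pose, the force and the opening at its end, in the units of the state.
- get_obs(): the state, without advancing time (a new reading comes with each control period).
- snapshot(name): name is "scene" or "top"; returns a dict with "color" (400x640x3 uint8, red, green, blue), "intrinsics" (3x3 intrinsics, pixels), "rvec" (rotation vector, rad) and "tvec" (3), from world to camera coordinates, as OpenCV has them. Camera axes: x right, y down, z forward; pixel columns grow to the right and rows downward; lengths in m; the calibration is good to about 2 mm. A picture is of the moment at which its call begins. There is no depth.
- close_job(): hands the job in, once; it reports no verdict.
The state is a dict: "time": time; "joint_positions": joint angles; "qvel": joint speeds; "joint_torque": joint torques, N m; "tool_pos": TCP position; "ee_rot": TCP orientation; "wrist_force": force on the tool from outside, world axes, zero at the start; "wrist_torque": the same for the moment, N m; "width": finger opening in m.
Only numpy, scipy, OpenCV 4.12 (cv2) and the standard library are available. Lean on these libraries where they do the work, as an engineer would, in place of code of your own. Each camera call takes 0.05 s, during which the arm holds its last target.

### The job

Take the blue circuit-board cleaning roller out of its grey cradle and fit it level between the two cheeks of the stand: push its orange spring end in against the tall cheek until the other end fits inside the low cheek, and slide it down until the spring end drops into its cup. Then, still holding the roller, let the spring out until both ends sit fully home in their cups, and only then let go and leave it resting there. Work gently: do not ram the pins or jam the spring solid, and leave the screwdriver, the mouse and the breadboard where they are.

Things in the scene. Friction and masses are not known exactly. Their poses are not given: they have to be found in the camera images.
- roller_mid (a point): Centre of the loose blue roller: firm cylinder, 40 mm diameter, 84 mm long, about 0.25 kg, round-nosed 12 mm thick pin out of each end. Its y axis runs along it, from the fixed steel pin (-y end; tip 72 mm from the centre) to the orange spring pin (+y end; tip 73 mm from it when out). At the start it lies level, 46 mm above the table. Its middle 62 mm is free for a grip from above.
- plunger (a joint): How far the orange spring pin is pushed into the roller: 0 when out, 0.0185 m when solid. The smooth pin springs back: about 0.8 N at first and 0.4 N more per mm (6.8 N at 15 mm, 7.6 N at 17 mm, 8.2 N just before solid), plus damping of about 1 N for each 22 mm/s. Fully home in both cups it is pushed in by about 3 mm.
- stand: Stand fixed to the table: blue base 90 by 230 mm, 10 mm thick; origin on the table at its centre; x and y level, y from the low aluminium cheek to the tall one. The cheeks are one rigid yoke, clamped by hand to the base: it does not give, but it may sit up to 4 mm off along y and 10 mm up or down, and this origin does not show that. It takes up to 24 N from the roller.
- tall_cheek (a point): Nominal point on the stand's base (fixed to it, not to the yoke): where the tall cheek's cup mouth is when the yoke is neither off along y nor up or down: 65 mm along +y and 90 mm above the table. The blind cup is 15 mm across, 6 mm deep, going in along +y; its flat face is 50 mm wide and rises 48 mm above the cup's centre. The orange pin belongs here.
- low_cheek (a point): The same for the low cheek at the other end: 65 mm along -y, 90 mm above the table. Its equal cup faces the tall one and goes in along -y; the cheek is 50 mm wide and rises only 14 mm above the cup's centre. The inner faces are 130 mm apart and both cups are at one height. The fixed steel pin belongs here.
- cradle: Grey cradle fixed to the table in which the roller lies at the start, 80 by 110 mm; origin at the centre of its underside, y along the roller. Two V-shaped saddles, about 40 mm high, hold the roller 31 to 41 mm either side of its middle.
- screwdriver: Loose screwdriver lying on the table, to be left alone; origin under it, x along it.
- mouse: Loose black computer mouse, 100 by 62 mm and 34 mm high, to be left alone; origin at the centre of its underside.
- breadboard: Loose small white breadboard on a red plate, 55 by 85 mm and 20 mm high, to be left alone; origin at the centre of its underside.
Not all that is in view belongs to the job. Leave any yellow look-alike of the part that bears roller_mid alone. Of the things that look like the stand, take the one that is farthest from the robot's base at the start.

How it is judged:
On the way, in this order (a step that is already met when the one before it is completed fails the run):
1. the roller is lifted out of its cradle (height (world z) of roller_mid above 0.085 m and distance of roller_mid from where it was at the start of the episode above 0.04 m), for 0.1 s.
2. at the stand, the spring pin is pushed in by more than 7 mm (value of joint plunger above 0.007 m and horizontal distance between roller_mid and stand below 0.05 m), for 0.1 s.
3. the spring is let out with the roller still held, until both ends are home in their cups (spring in by 1 to 5.5 mm) (value of joint plunger between 0.001 and 0.0055 m and horizontal distance between roller_mid and stand below 0.03 m and height (world z) of roller_mid below 0.105 m and contact force between roller and the fingers above 1 N), for 0.1 s.
At the end, for the whole second after the job is handed in: The roller sits in both cups, released and at rest, parallel to the stand's y within 0.05 rad, its centre within 6 mm of the stand's middle plane and 75 to 105 mm above the table, its spring pushed in by 1 to 5.5 mm (a pin left on a face would keep it in by 9 mm or more) and pressing on the stand (value of joint plunger between 0.001 and 0.0055 m and contact force between roller and stand above 1 N and height (world z) of roller_mid between 0.075 and 0.105 m and angle between the y axis of roller_mid and the y axis of stand, either way round below 0.05 rad and x of roller_mid in the frame of stand between -0.006 and 0.006 m and linear speed of roller below 0.01 m/s and angular speed of roller below 0.2 rad/s and contact force between roller and the fingers below 0.1 N); the robot touches nothing.
It fails at once if the roller or its pins press on the stand with more than 24 N (contact force between roller and stand above 24 N).
It fails at once if the screwdriver, mouse or breadboard is shifted by more than 20 mm (distance of any of screwdriver, mouse, breadboard from where it was at the start of the episode above 0.02 m).
It also fails if it takes over 70 s, if anything falls off the work surface, if the arm or the gripper's body presses on something with over 40 N, if the wrist force passes 120 N, or if a joint passes its speed limit or range.

## Working session

There is one attempt and no reset: what is moved stays moved. The work goes in short steps, Python scripts to look and compute and a tool call to move; the robot and the scene stay as the last step left them, time stands still between calls to the robot, and variables do not carry over. Pictures are saved under pics/ and viewed, and the job is handed in when it is done.

Besides the shell and the picture viewer there is one more tool, called after "Request:" by a JSON object that holds its "api" and its "payload", one argument or row to a line. send_rows: Moves the arm, as the interface text tells. Its arguments: {"type":"object","properties":{"rows":{"type":"array","items":{"type":"number"}}},"required":["rows"]}

```bash
ls; mkdir -p pics; python3 - <<'E'
from bench import *
import cv2
print(get_obs())
for n in("scene","top"):
    s=snapshot(n); cv2.imwrite(f"pics/{n}0.png",s["color"][:,:,::-1]); print(n,s["intrinsics"],s["rvec"],s["tvec"])
E
```

```text
pics
{'time': 0.0, 'joint_positions': array([ 1.09489784e+00,  8.79386525e-02,  1.37223813e+00, -2.12945119e-05,
        1.68361611e+00, -1.03101575e-01]), 'qvel': array([ 0.00029106, -0.00077098, -0.00056578,  0.00039089, -0.00194025,
       -0.00111081]), 'joint_torque': array([ 1.65350044e-03, -3.40170157e+01, -3.02434766e+01,  7.18126190e-02,
        3.28050368e-02, -1.50025194e-04]), 'tool_pos': array([0.20005704, 0.51167874, 0.18222136]), 'ee_rot': array([-3.14138726e+00,  2.19073846e-03,  1.19799727e+00]), 'wrist_force': array([-0.66022025,  0.00161892,  0.22340201]), 'wrist_torque': array([-0.04497077, -0.04536625, -0.02067056]), 'width': 0.09393899758821035}
scene [[510.17345362   0.         321.10916181]
 [  0.         510.17345362 205.48672635]
 [  0.           0.           1.        ]] [ 0.86826479  2.52069545 -1.07956377] [ 0.40720856 -0.16934342  1.45242064]
top [[422.37544807   0.         322.11773764]
 [  0.         422.37544807 198.59588202]
 [  0.           0.           1.        ]] [ 1.94764612 -2.28301758  0.23675673] [0.05986463 0.52775153 0.92979804]
```

View pics/scene0.png

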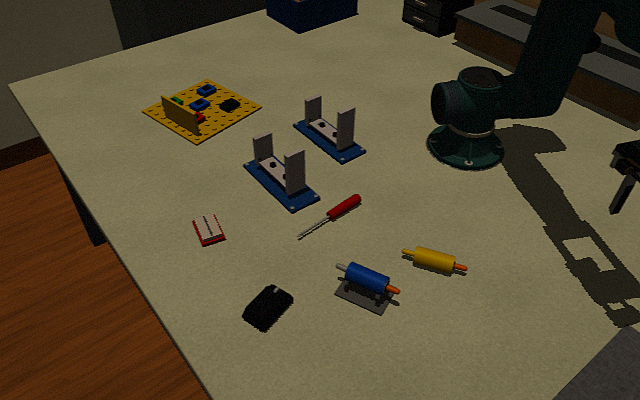

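View pics/top0.png

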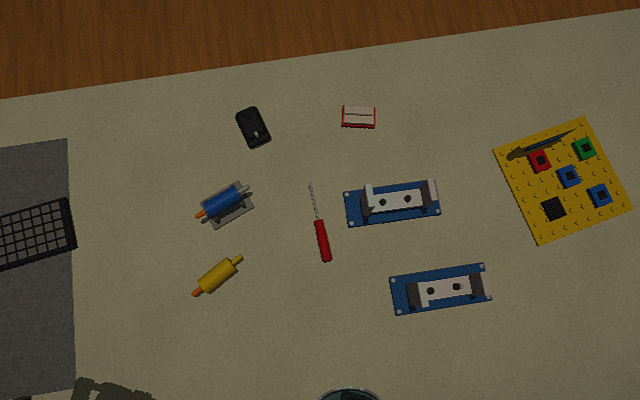

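```bash
cat > h.py <<'E'
import cv2,numpy as np
from bench import *
def cam(s):
    R=cv2.Rodrigues(np.array(s["rvec"],float))[0]; return np.array(s["intrinsics"]),R,np.array(s["tvec"],float).ravel()
def proj(s,P): 
    K,R,t=cam(s); return cv2.projectPoints(np.array(P,float).reshape(-1,1,3),np.array(s["rvec"],float),t,K,None)[0].reshape(-1,2)
def back(s,uv,z):
    K,R,t=cam(s); d=R.T@np.linalg.inv(K)@np.array([uv[0],uv[1],1.]); c=-R.T@t; return c+d*(z-c[2])/d[2]
def crop(s,f,x0,y0,w,h,k):
    im=s["color"][y0:y0+h,x0:x0+w,::-1]; im=cv2.resize(im,None,fx=k,fy=k,interpolation=cv2.INTER_CUBIC)
    im=np.clip(im.astype(float)*1.5,0,255).astype('uint8')
    for x in range((x0+9)//10*10,x0+w,10): 
        cv2.line(im,((x-x0)*k,0),((x-x0)*k,8),(0,255,255),1); cv2.putText(im,str(x),((x-x0)*k,20),0,.35,(0,255,255),1)
    for y in range((y0+9)//10*10,y0+h,10): 
        cv2.line(im,(0,(y-y0)*k),(8,(y-y0)*k),(0,255,255),1); cv2.putText(im,str(y),(10,(y-y0)*k+4),0,.35,(0,255,255),1)
    cv2.imwrite("pics/"+f,im)
E
python3 - <<'E'
from h import *
s=snapshot("scene");t=snapshot("top")
crop(s,"a1.png",235,120,95,95,6)
crop(t,"a2.png",335,170,115,65,6)
crop(s,"a3.png",320,245,100,75,7)
crop(t,"a4.png",185,170,80,65,8)
K,R,tt=cam(t);print(-R.T@tt); K,R,tt=cam(s);print(-R.T@tt)
E
```

```text
[0.33313068 0.00946803 1.01762673]
[1.04847463 0.66420709 0.8738144 ]
```

View pics/a1.png

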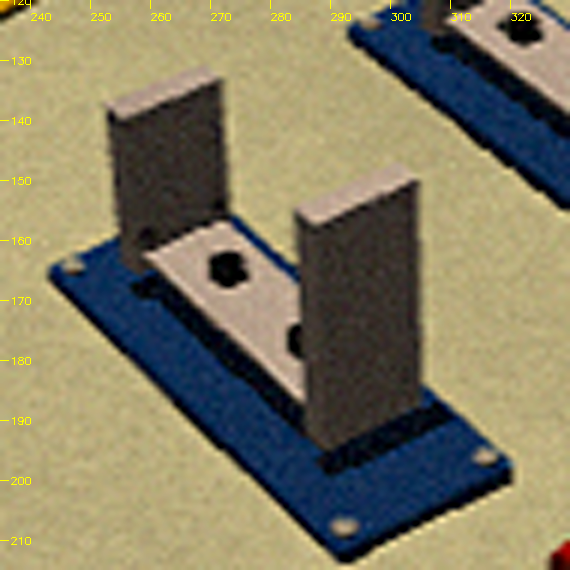

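View pics/a2.png

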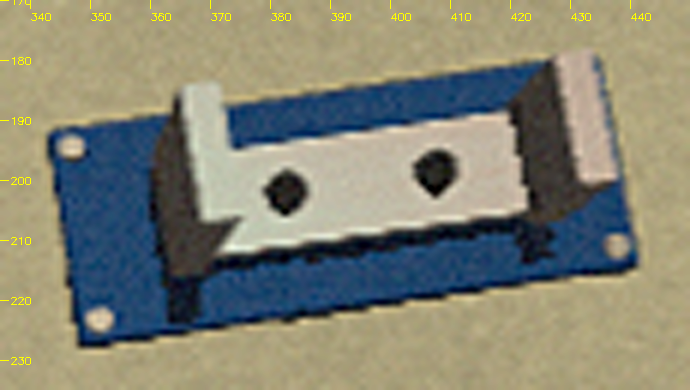

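View pics/a3.png

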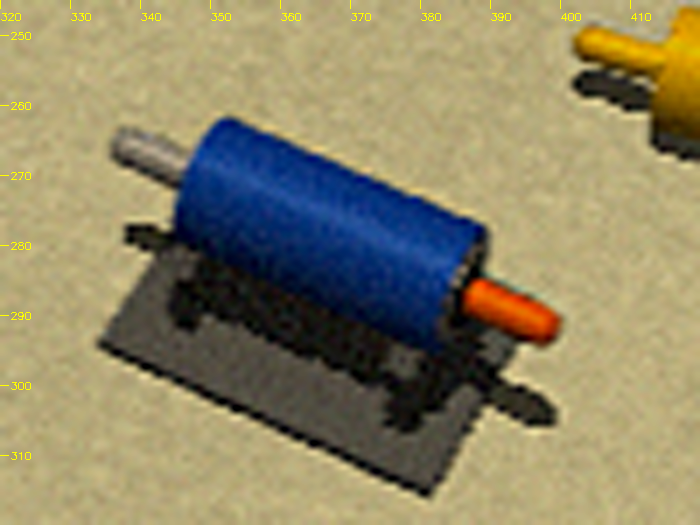

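View pics/a4.png

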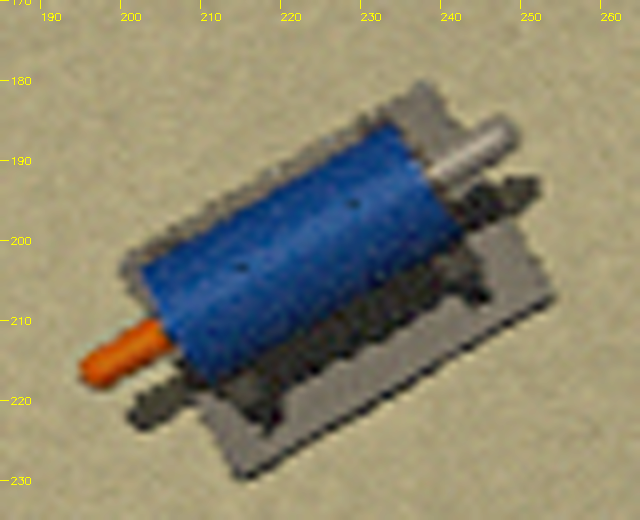

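```bash
cat > fit.py <<'E'
from h import *
from scipy.optimize import least_squares
s=snapshot("scene");t=snapshot("top")
cv=lambda L,x0,y0,k:np.array([[x0+(u+.5)/k-.5,y0+(v+.5)/k-.5] for u,v in L])
T=dict(base=cv([(48,130),(80,345),(636,268),(600,56)],335,170,6),
 c1=cv([(180,85),(220,82),(240,215),(205,222)],335,170,6), c2=cv([(555,55),(595,50),(617,180),(578,186)],335,170,6))
S=dict(base=cv([(50,270),(345,553),(512,462)],235,120,6),
 far=cv([(107,107),(118,122),(222,80),(210,65)],235,120,6), near=cv([(296,210),(308,226),(418,180),(402,163)],235,120,6))
for z in (0.01,): print([back(t,p,z).round(3) for p in T['base']],[back(s,p,z).round(3) for p in S['base']])
for sgn in(1,-1):
  def W(p,P):
    P=np.array(P);c,n=np.cos(p[2]),np.sin(p[2]);return np.c_[p[0]+c*P[:,0]-n*P[:,1],p[1]+n*P[:,0]+c*P[:,1],P[:,2]]
  # local frame: u along +world-y-ish; sgn: which is tall
  def model(p):
    dy,dz,th=p[3:6]
    hp,hm=((.138,.104) if sgn>0 else (.104,.138))
    B=[(-.045,.115,.01),(.045,.115,.01),(.045,-.115,.01),(-.045,-.115,.01)]
    def chk(sg,h):
        i=.065; o=.065+th
        return [(x,sg*y+dy,h+dz) for x,y in((-.025,o),(-.025,i),(.025,i),(.025,o))]
    return W(p,B),W(p,chk(1,hp)),W(p,chk(-1,hm))
  def match(A,B):
    from scipy.optimize import linear_sum_assignment as l
    d=np.linalg.norm(A[:,None]-B[None],axis=2);i,j=l(d);return (A[i]-B[j]).ravel()
  def res(p):
    B,P,M=model(p); o=[]
    st=np.array([p[6],p[7]]);ss=np.array([p[8],p[9]])
    for k,X in(('base',B),('c1',P),('c2',M)): o.append(match(T[k],proj(t,X)+st))
    for k,X in(('base',B),('near',P),('far',M)): o.append(match(S[k],proj(s,X)+ss))
    return np.r_[np.concatenate(o),p[6:]/.7,p[3]/.003]
  c=np.mean([back(t,p,.01) for p in T['base']],0)
  for y0 in (.15,):
    r=least_squares(res,[c[0],c[1],y0,0,0,.012,0,0,0,0],x_scale=[.01,.01,.05,.002,.005,.003]+[1]*4)
    print(sgn,r.cost,r.x.round(4)); print(r.fun.round(1))
E
python3 fit.py
```

```text
[array([ 0.55 , -0.078,  0.01 ]), array([ 0.461, -0.076,  0.01 ]), array([ 0.456, -0.303,  0.01 ]), array([ 0.545, -0.307,  0.01 ])] [array([ 0.548, -0.301,  0.01 ]), array([ 0.55 , -0.074,  0.01 ]), array([ 0.463, -0.075,  0.01 ])]
1 4.549580739607284 [ 0.5037 -0.1905 -0.0195 -0.0028  0.0048  0.0134  0.2239  0.0749  0.1014
  0.4547]
[ 0.5  0.2  0.3 -0.1 -1.1  0.1  0.1  0.5 -0.2 -0.1  0.3  0.3 -0.2 -0.4
  0.2 -0.1  0.1 -0.   0.8 -0.1  0.1 -0.2 -0.4 -0.1  0.4  0.7  0.9  0.
 -0.8 -0.2  0.5  0.1 -0.8 -0.1 -0.   0.   0.6 -0.   0.1  0.2 -0.9  0.2
 -0.2  0.1  0.6  0.   0.3  0.1  0.1  0.6 -0.9]
-1 396.2946232417568 [ 5.0190e-01 -1.9180e-01 -8.9000e-03 -6.0000e-04  6.5000e-03 -1.2900e-02
 -5.3360e-01 -3.9720e-01 -1.9160e-01  1.0192e+00]
[ 0.7 -0.4  0.1 -0.7 -1.1  0.5  0.5  0.8 -3.6 -3.4 -2.7 -3.  -3.4 -2.9
 -3.4 -2.6  3.1  3.2  3.8  3.2  2.8  2.3  2.2  2.4  0.7  0.3  0.4  0.2
 -1.   0.1  2.1 -8.5  1.  -8.5  2.3 -8.3  2.8 -8.5 -1.9  8.8 -2.8  8.9
 -2.4  8.9 -1.6  8.7 -0.8 -0.6 -0.3  1.5 -0.2]
```

```bash
python3 - <<'E'
from h import *
s=snapshot("scene");t=snapshot("top")
f=lambda x0,y0,k,u,v:(x0+(u+.5)/k-.5,y0+(v+.5)/k-.5)
for S,a,b in((t,f(185,170,8,82,375),f(185,170,8,516,130)),(s,f(320,245,7,558,327),f(320,245,7,112,143))):
    A=back(S,a,.046);B=back(S,b,.046);d=A-B;L=np.linalg.norm(d);m=B+d*72/145
    print(A.round(4),B.round(4),L,m.round(4),np.degrees(np.arctan2(-d[0],d[1])))
# candidate model overlay
from numpy import *
c=array([.497,.238,.046])
E
```

```text
[0.537 0.275 0.046] [0.5899 0.1413 0.046 ] 0.14376255859258866 [0.5636 0.2077 0.046 ] 21.592246734135347
[0.5349 0.2745 0.046 ] [0.5926 0.1433 0.046 ] 0.14327753236313034 [0.564  0.2084 0.046 ] 23.725821657782635
```

Request:
{"api": "send_rows", "payload": {
  "rows": [23, -19, 0, 0, 0, -3, 1, 23, -19, 0, 0, 0, -3, 1, 23, -19, 0, 0, 0, -3, 1, 23, -19, 0, 0, 0, -3, 1, 23, -19, 0, 0, 0, -3, 1, 23, -19, 0, 0, 0, -3, 1, 23, -19, 0, 0, 0, -3, 1, 23, -19, 0, 0, 0, -3, 1]
}}

```text
time: 1.4
tool_pos: [0.385, 0.3596, 0.1835]
ee_rot: [-3.142, -0.0, 0.777]
wrist_force: [-0.4, 0.6, -0.9]
width: 0.0943
```

Request:
{"api": "send_rows", "payload": {
  "rows": [23, -19, 0, 0, 0, -3, 1, 23, -19, 0, 0, 0, -3, 1, 23, -19, 0, 0, 0, -3, 1, 23, -19, 0, 0, 0, -3, 1, 23, -19, -10, 0, 0, -3, 1, 23, -19, -15, 0, 0, -3, 1, 23, -19, -15, 0, 0, -3, 1, 18, -19, -10, 0, 0, -1, 1]
}}

```text
time: 2.4
tool_pos: [0.5638, 0.2074, 0.1323]
ee_rot: [-3.141, 0.001, 0.394]
wrist_force: [-0.0, 0.1, -0.4]
width: 0.0941
```

Request:
{"api": "send_rows", "payload": {
  "rows": [0, 0, -15, 0, 0, 0, 1, 0, 0, -15, 0, 0, 0, 1, 0, 0, -15, 0, 0, 0, 1, 0, 0, -15, 0, 0, 0, 1, 0, 0, -15, 0, 0, 0, 1, 0, 0, -15, 0, 0, 0, 1, 0, 0, -15, 0, 0, 0, 1, 0, 0, 0, 0, 0, 0, 1]
}}

```text
time: 3.4
tool_pos: [0.5621, 0.2079, 0.0264]
ee_rot: [-3.141, 0.003, 0.395]
wrist_force: [-0.8, 0.8, -1.1]
width: 0.0941
```

```bash
python3 - <<'E'
from h import *
s=snapshot("scene");t=snapshot("top")
crop(s,"b1.png",310,220,120,100,6); crop(t,"b2.png",180,160,100,75,7); print(get_obs())
E
```

```text
{'time': 3.5, 'joint_positions': array([ 2.59590406e-01,  2.75847424e-01,  1.46416143e+00, -1.12026224e-05,
        1.40127478e+00, -1.35430374e-01]), 'qvel': array([-0.00094433, -0.00977422, -0.01412509, -0.00029104,  0.00131867,
       -0.00058278]), 'joint_torque': array([ 1.25711181e-02, -3.93562567e+01, -2.77438134e+01,  6.95058424e-02,
        4.81044268e-02, -6.86692001e-04]), 'tool_pos': array([0.56354228, 0.20822511, 0.02845928]), 'ee_rot': array([ 3.14153999e+00, -3.04698147e-04,  3.95022677e-01]), 'wrist_force': array([ 0.50902818, -0.10089396, -0.24489399]), 'wrist_torque': array([-0.09594113,  0.04304005, -0.01557948]), 'width': 0.09386482066765206}
```

View pics/b1.png

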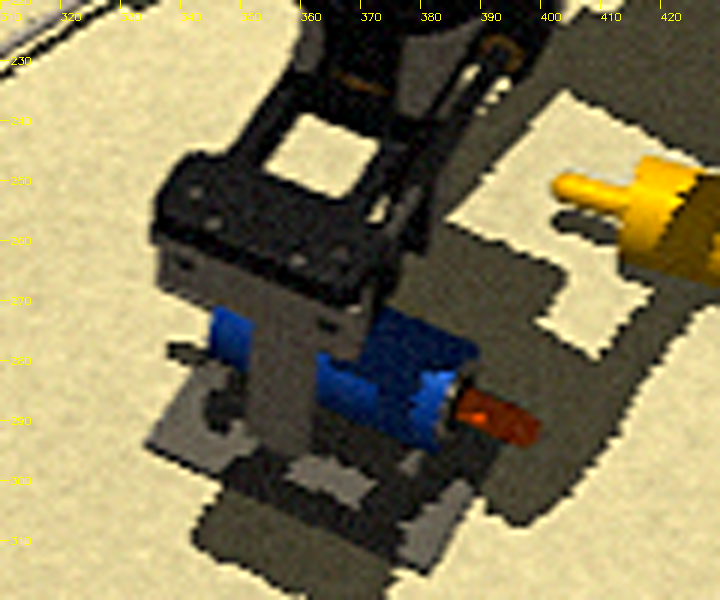

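View pics/b2.png

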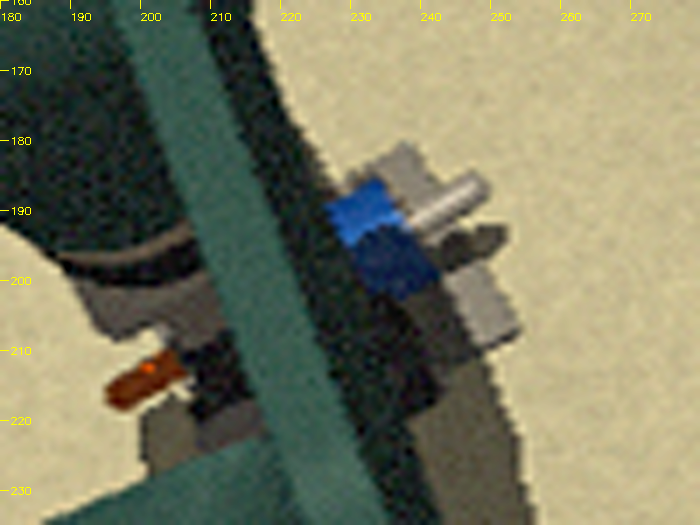

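The fingers straddle the roller near its middle (finger at about (357,283) in scene). Closing.

Request:
{"api": "send_rows", "payload": {
  "rows": [0, 0, 0, 0, 0, 0, 0, 0, 0, 0, 0, 0, 0, 0, 0, 0, 0, 0, 0, 0, 0, 0, 0, 0, 0, 0, 0, 0, 0, 0, 0, 0, 0, 0, 0, 0, 0, 0, 0, 0, 0, 0, 0, 0, 0, 0, 0, 0, 0, 0, 0, 0, 0, 0, 0, 0]
}}

```text
time: 4.5
tool_pos: [0.5641, 0.2085, 0.0286]
ee_rot: [3.142, -0.002, 0.395]
wrist_force: [1.9, 1.4, -0.3]
width: 0.0374
```

Request:
{"api": "send_rows", "payload": {
  "rows": [0, 0, 5, 0, 0, 0, 0, 0, 0, 10, 0, 0, 0, 0, 0, 0, 20, 0, 0, 0, 0, 0, 0, 20, 0, 0, 0, 0, 0, 0, 25, 0, 0, 0, 0, 0, 0, 25, 0, 0, 0, 0, 0, 0, 15, 0, 0, 0, 0, 0, 0, 0, 0, 0, 0, 0]
}}

```text
time: 5.5
tool_pos: [0.564, 0.2084, 0.15]
ee_rot: [3.141, -0.003, 0.395]
wrist_force: [0.3, -0.2, -1.9]
width: 0.0375
```

Request:
{"api": "send_rows", "payload": {
  "rows": [0, -10, 20, 0, 0, 0, 0, -4, -20, 10, 0, 0, -1, 0, -4, -27, 0, 0, 0, -2, 0, -4, -27, 0, 0, 0, -2, 0, -4, -27, 0, 0, 0, -2, 0, -4, -27, 0, 0, 0, -2, 0, -4, -27, 0, 0, 0, -2, 0, -4, -27, 0, 0, 0, -2, 0]
}}

```text
time: 6.5
tool_pos: [0.5346, 0.014, 0.1789]
ee_rot: [3.141, -0.0, 0.165]
wrist_force: [-0.0, -0.0, -1.9]
width: 0.0374
```

Request:
{"api": "send_rows", "payload": {
  "rows": [-4, -30, 0, 0, 0, -2, 0, -4, -30, 0, 0, 0, -2, 0, -4, -30, 0, 0, 0, -2, 0, -4, -30, 0, 0, 0, -2, 0, -4, -30, 0, 0, 0, -2, 0, -4, -30, 0, 0, 0, -1, 0, -4, -27, 0, 0, 0, 0, 0, -4, -18, 0, 0, 0, 0, 0]
}}

```text
time: 7.5
tool_pos: [0.5022, -0.2107, 0.1787]
ee_rot: [3.141, 0.0, -0.026]
wrist_force: [0.4, 0.1, -1.5]
width: 0.0373
```

Request:
{"api": "send_rows", "payload": {
  "rows": [0, 0, 0, 0, 0, 0, 0, 0, 0, 0, 0, 0, 0, 0, 0, 0, 0, 0, 0, 0, 0, 0, 0, 0, 0, 0, 0, 0, 0, 0, 0, 0, 0, 0, 0, 0, 0, 0, 0, 0, 0, 0, 0, 0, 0, 0, 0, 0, 0, 0, 0, 0, 0, 0, 0, 0]
}}

```text
time: 8.5
tool_pos: [0.5033, -0.2088, 0.1784]
ee_rot: [-3.142, -0.0, -0.024]
wrist_force: [-0.0, 0.5, -1.6]
width: 0.0373
```

```bash
python3 - <<'E'
from h import *
s=snapshot("scene");t=snapshot("top")
crop(s,"c1.png",225,70,120,145,4); crop(t,"c2.png",325,140,130,95,6); print(get_obs())
E
```

```text
{'time': 8.6, 'joint_positions': array([-4.97316392e-01,  7.68489403e-02,  1.39168374e+00,  2.45543796e-05,
        1.67304583e+00, -4.73491524e-01]), 'qvel': array([ 2.77846098e-05,  4.99156138e-04, -9.73004622e-04,  1.47314113e-03,
       -2.48607144e-04, -1.21834291e-03]), 'joint_torque': array([ 1.32558096e-02, -3.45472312e+01, -3.11776936e+01,  6.69701910e-02,
        5.25160809e-02,  5.13853843e-05]), 'tool_pos': array([ 0.50330378, -0.20879337,  0.17838824]), 'ee_rot': array([-3.14157737e+00, -2.37319858e-05, -2.38223614e-02]), 'wrist_force': array([ 0.10878002, -0.84344209, -1.39714238]), 'wrist_torque': array([-0.02683613,  0.04753893, -0.02938011]), 'width': 0.03744225387228172}
```

View pics/c1.png

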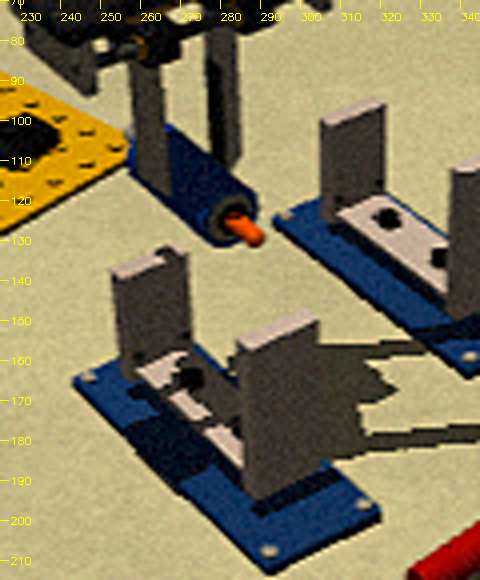

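View pics/c2.png

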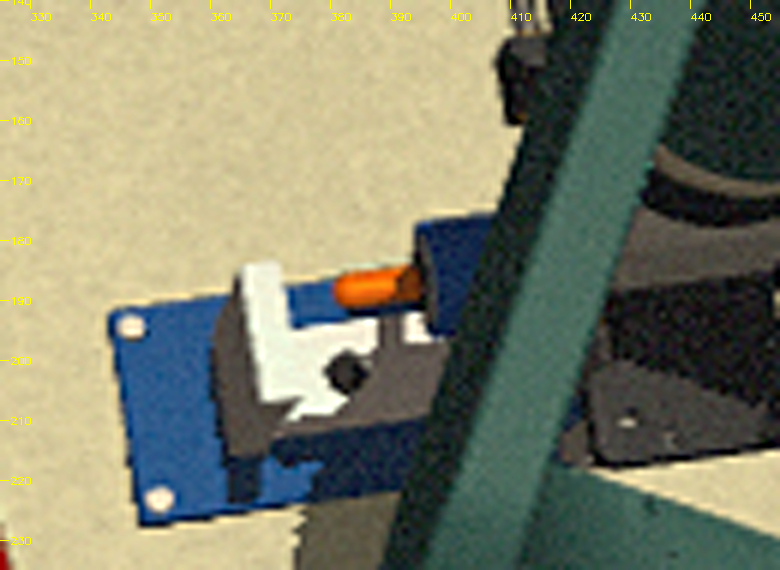

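```bash
cat > tri.py <<'E'
from h import *
from scipy.optimize import least_squares
def tri(s,t,a,b):
    f=lambda X:np.r_[proj(s,X)[0]-a,proj(t,X)[0]-b]
    r=least_squares(f,[.5,-.14,.19]);return r.x,r.fun
E
python3 - <<'E'
from tri import *
s=snapshot("scene");t=snapshot("top")
crop(s,"d1.png",255,95,50,45,14); crop(t,"d2.png",370,170,50,35,14)
X=[.505,-.1358,.197]
print(proj(s,X),proj(t,X)); print(tri(s,t,(290.4,128.9),(380.1,187.7)))
E
```

```text
[[289.47801005 129.60926292]] [[379.59058889 187.80462746]]
(array([ 0.50390359, -0.13577398,  0.19894465]), array([-0.55464438, -0.16085004, -0.28822037,  0.41309467]))
```

View pics/d1.png

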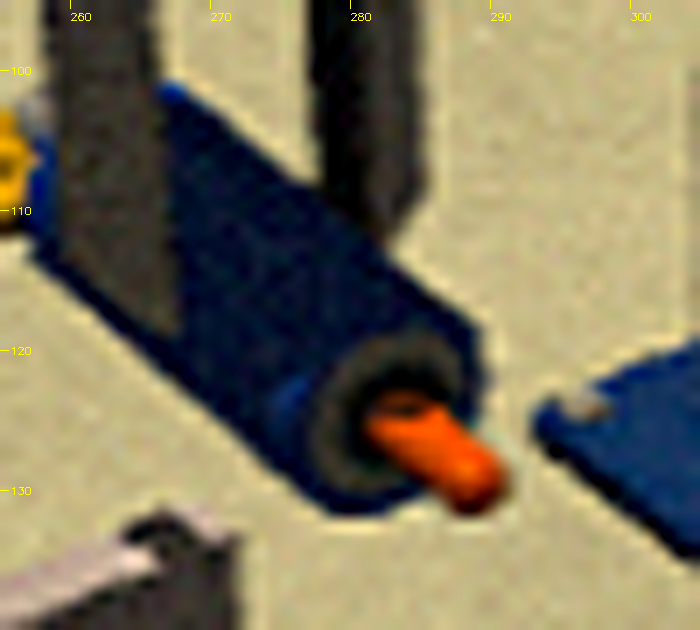

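View pics/d2.png

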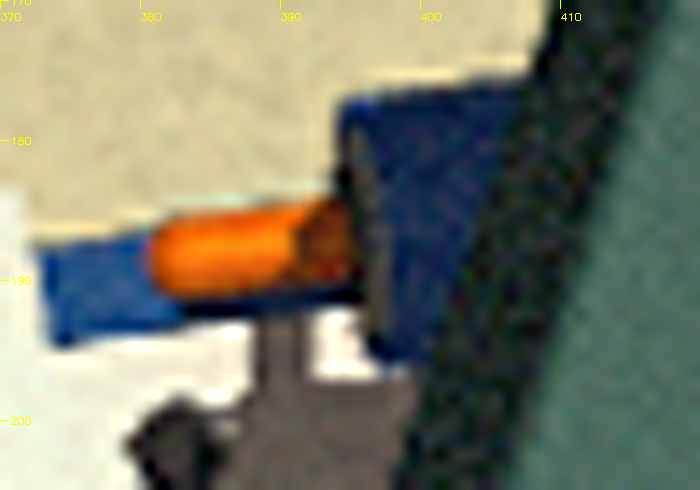

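```bash
python3 - <<'E'
from tri import *
s=snapshot("scene");t=snapshot("top")
X=[.5048,-.1418,.197]
print(proj(s,X),proj(t,X),get_obs()["tool_pos"]); print(tri(s,t,(288.3,128.8),(383.2,187.4)))
E
```

```text
[[288.02218187 128.37434481]] [[382.56362127 187.44052124]] [ 0.50330709 -0.20880046  0.17843421]
(array([ 0.50447352, -0.14283815,  0.19543389]), array([-0.39926675, -0.11715006, -0.20707929,  0.29767308]))
```

Request:
{"api": "send_rows", "payload": {
  "rows": [0, 0, -12, 0, 0, 0, 0, 0, 0, -12, 0, 0, 0, 0, 0, 0, -12, 0, 0, 0, 0, 0, 0, -12, 0, 0, 0, 0, 0, 0, -12, 0, 0, 0, 0, 0, 0, -10, 0, 0, 0, 0, 0, 0, -4, 0, 0, 0, 0, 0, 0, 0, 0, 0, 0, 0]
}}

```text
time: 9.8
tool_pos: [0.5033, -0.2087, 0.1042]
ee_rot: [-3.141, 0.0, -0.024]
wrist_force: [0.3, 0.3, -2.7]
width: 0.0373
```

```bash
cat > look.py <<'E'
from tri import *
import sys
n=sys.argv[1]
s=snapshot("scene");t=snapshot("top")
crop(s,n+"1.png",240,100,80,100,6); crop(t,n+"2.png",345,165,80,60,9)
o=get_obs()
for k in("time","tool_pos","ee_rot","wrist_force","wrist_torque","width"):print(k,np.round(o[k],4))
E
python3 look.py e
```

```text
time 9.9
tool_pos [ 0.5037 -0.2089  0.105 ]
ee_rot [ 3.1411e+00 -1.0000e-03 -2.3700e-02]
wrist_force [-0.1597 -0.4161 -2.4683]
wrist_torque [-0.1184  0.0411  0.022 ]
width 0.0375
```

View pics/e1.png

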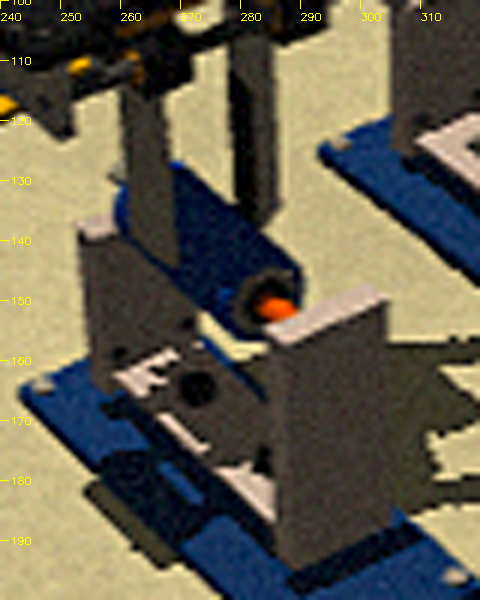

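View pics/e2.png

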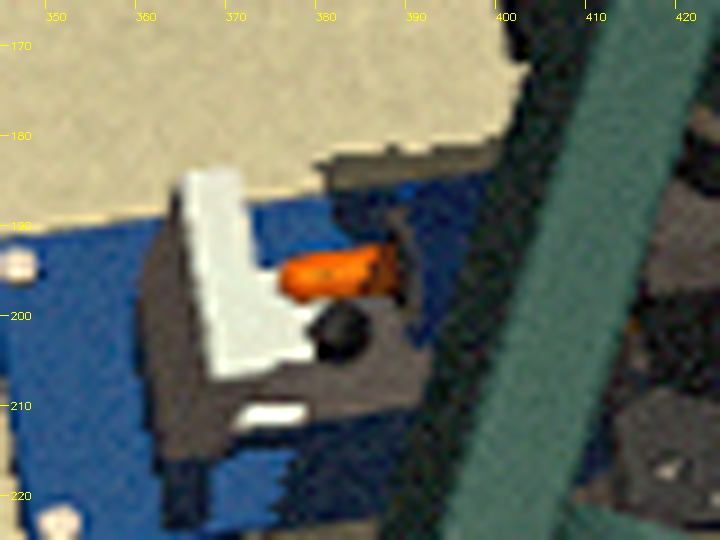

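Request:
{"api": "send_rows", "payload": {
  "rows": [0, 1.5, 0, 0, 0, 0, 0, 0, 1.5, 0, 0, 0, 0, 0, 0, 1.5, 0, 0, 0, 0, 0, 0.1, 1.5, 0, 0, 0, 0, 0, 0, 1.5, 0, 0, 0, 0, 0, 0, 1.5, 0, 0, 0, 0, 0, 0, 1.5, 0, 0, 0, 0, 0, 0.1, 1.5, 0, 0, 0, 0, 0]
}}

```text
time: 10.9
tool_pos: [0.5035, -0.1973, 0.1045]
ee_rot: [3.14, -0.0, -0.024]
wrist_force: [-1.1, -1.4, -1.6]
width: 0.0368
```

Request:
{"api": "send_rows", "payload": {
  "rows": [0, 1, 0, 0, 0, 0, 0, 0, 1, 0, 0, 0, 0, 0, 0, 1, 0, 0, 0, 0, 0, 0.1, 1, 0, 0, 0, 0, 0, 0, 1, 0, 0, 0, 0, 0, 0, 0, 0, 0, 0, 0, 0, 0, 0, 0, 0, 0, 0, 0, 0, 0, 0, 0, 0, 0, 0]
}}

```text
time: 11.9
tool_pos: [0.5037, -0.1918, 0.1045]
ee_rot: [3.141, -0.0, -0.024]
wrist_force: [-0.2, -4.1, -2.1]
width: 0.0375
```

```bash
cat > st.py <<'E'
from bench import *
import numpy as np
L=[]
for i in range(1):
    o=get_obs();L.append(np.r_[o["tool_pos"],o["wrist_force"],o["wrist_torque"]])
print(o["time"],np.mean(L,0).round(4),o["ee_rot"].round(4),o["width"].round(4))
E
python3 st.py
```

```text
Traceback (most recent call last):
  File "st.py", line 6, in <module>
    print(o["time"],np.mean(L,0).round(4),o["ee_rot"].round(4),o["width"].round(4))
                                                               ^^^^^^^^^^^^^^^^
AttributeError: 'float' object has no attribute 'round'
```

```bash
cat > st.py <<'E'
from bench import *
import numpy as np,sys
L=[]
for i in range(int(sys.argv[1]) if len(sys.argv)>1 else 8):
    snapshot("top");o=get_obs();L.append(np.r_[o["tool_pos"],o["wrist_force"],o["wrist_torque"],o["width"]])
print(o["time"],np.mean(L,0).round(4),o["ee_rot"].round(4),np.std(L,0).round(4))
E
python3 st.py
```

```text
12.3 [ 0.5037 -0.1918  0.1044  0.0302 -4.0227 -1.57   -0.8867  0.0681 -0.0069
  0.0374] [ 3.1415e+00 -1.0000e-04 -2.3700e-02] [0.000e+00 0.000e+00 0.000e+00 5.553e-01 4.283e-01 3.599e-01 3.030e-02
 2.470e-02 2.690e-02 2.000e-04]
```

Request:
{"api": "send_rows", "payload": {
  "rows": [0, 1, 0, 0, 0, 0, 0, 0, 1, 0, 0, 0, 0, 0, 0, 1, 0, 0, 0, 0, 0, 0.1, 1, 0, 0, 0, 0, 0, 0, 1, 0, 0, 0, 0, 0, 0, 1, 0, 0, 0, 0, 0, 0, 1, 0, 0, 0, 0, 0, 0, 0.5, 0, 0, 0, 0, 0]
}}

```text
time: 13.3
tool_pos: [0.5038, -0.1852, 0.1046]
ee_rot: [3.139, -0.0, -0.024]
wrist_force: [-0.9, -6.8, -1.7]
width: 0.0373
```

```bash
python3 st.py; python3 look.py f
```

```text
13.7 [ 5.0380e-01 -1.8520e-01  1.0460e-01  4.8600e-02 -6.5250e+00 -2.0227e+00
 -1.3814e+00  9.5300e-02 -1.0000e-03  3.7200e-02] [ 3.1395e+00 -4.0000e-04 -2.4100e-02] [0.000e+00 0.000e+00 0.000e+00 4.494e-01 3.037e-01 6.879e-01 2.330e-02
 2.070e-02 2.410e-02 2.000e-04]
time 13.8
tool_pos [ 0.5038 -0.1852  0.1046]
ee_rot [ 3.1395e+00 -4.0000e-04 -2.4100e-02]
wrist_force [-0.6329 -5.7989 -2.723 ]
wrist_torque [-1.3966  0.0697 -0.0073]
width 0.0376
```

View pics/f1.png

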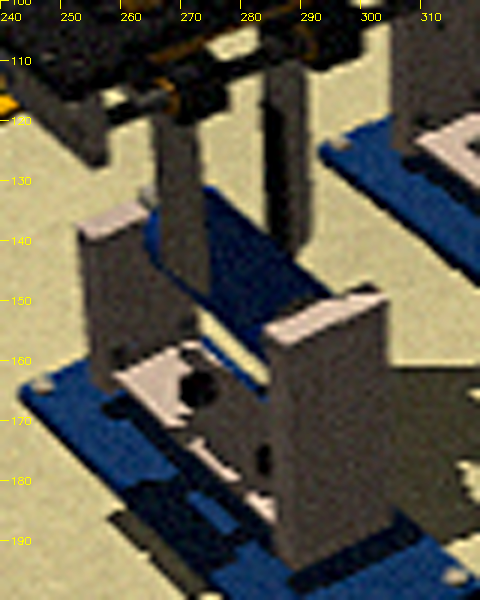

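View pics/f2.png

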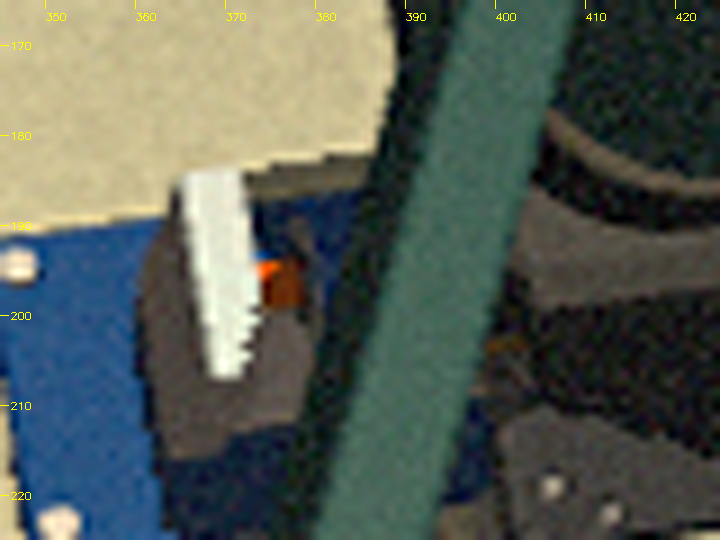

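Request:
{"api": "send_rows", "payload": {
  "rows": [0, 0.5, 0, 0, 0, 0, 0, 0, 0.5, 0, 0, 0, 0, 0, 0, 0.5, 0, 0, 0, 0, 0, 0, 0.5, 0, 0, 0, 0, 0, 0, 0.4, 0, 0, 0, 0, 0, 0, 0, 0, 0, 0, 0, 0, 0, 0, 0, 0, 0, 0, 0, 0, 0, 0, 0, 0, 0, 0]
}}

```text
time: 14.8
tool_pos: [0.5038, -0.1832, 0.1047]
ee_rot: [3.139, -0.001, -0.024]
wrist_force: [0.6, -7.5, -1.5]
width: 0.0372
```

```bash
python3 st.py 12
```

```text
15.4 [ 0.5038 -0.1833  0.1047  0.0806 -7.0423 -1.5902 -1.5388  0.0778 -0.0112
  0.0373] [ 3.1388e+00 -6.0000e-04 -2.4300e-02] [0.000e+00 0.000e+00 0.000e+00 5.203e-01 3.149e-01 4.774e-01 2.600e-02
 2.480e-02 2.740e-02 2.000e-04]
```

Request:
{"api": "send_rows", "payload": {
  "rows": [0, 0.5, 0, 0, 0, 0, 0, 0, 0.5, 0, 0, 0, 0, 0, 0, 0.4, 0, 0, 0, 0, 0, 0, 0, 0, 0, 0, 0, 0, 0, 0, 0, 0, 0, 0, 0, 0, 0, 0, 0, 0, 0, 0, 0, 0, 0, 0, 0, 0, 0, 0, 0, 0, 0, 0, 0, 0]
}}

```text
time: 16.4
tool_pos: [0.5038, -0.1821, 0.1048]
ee_rot: [3.138, -0.001, -0.024]
wrist_force: [0.2, -8.5, -2.2]
width: 0.0374
```

```bash
python3 st.py 14; python3 look.py g;python3 - <<'E'
from h import *
s=snapshot("scene"); crop(s,"g3.png",245,115,60,60,11)
E
```

```text
17.1 [ 5.0380e-01 -1.8210e-01  1.0480e-01 -1.5370e-01 -7.4390e+00 -2.0024e+00
 -1.6280e+00  6.2400e-02 -3.8000e-03  3.7200e-02] [ 3.1383e+00 -7.0000e-04 -2.4400e-02] [0.000e+00 0.000e+00 0.000e+00 3.208e-01 3.954e-01 4.620e-01 1.640e-02
 2.990e-02 3.320e-02 1.000e-04]
time 17.2
tool_pos [ 0.5039 -0.1821  0.1048]
ee_rot [ 3.1383e+00 -7.0000e-04 -2.4400e-02]
wrist_force [ 0.4171 -7.2894 -1.4588]
wrist_torque [-1.6618  0.0185  0.0083]
width 0.0372
```

View pics/g3.png

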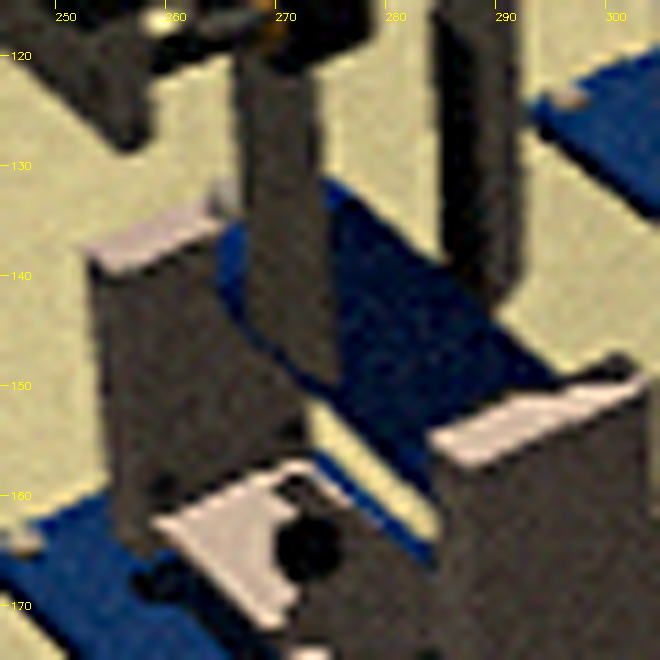

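Request:
{"api": "send_rows", "payload": {
  "rows": [0, 0, -1, 0, 0, 0, 0, 0, 0, -1, 0, 0, 0, 0, 0, 0, -1, 0, 0, 0, 0, 0, 0, -1, 0, 0, 0, 0, 0, 0, -1, 0, 0, 0, 0, 0, 0, -1, 0, 0, 0, 0, 0, 0, -0.5, 0, 0, 0, 0, 0, 0, -0.5, 0, 0, 0, 0]
}}

```text
time: 18.25
tool_pos: [0.5042, -0.1823, 0.0988]
ee_rot: [3.138, -0.002, -0.024]
wrist_force: [-0.9, -8.2, 1.3]
width: 0.0373
```

```bash
python3 st.py 4
```

```text
18.45 [ 0.5042 -0.1823  0.0988 -0.4148 -8.074   1.0658 -1.4632  0.1747  0.028
  0.0373] [ 3.1378e+00 -2.0000e-03 -2.4400e-02] [0.000e+00 0.000e+00 0.000e+00 2.928e-01 8.030e-02 6.305e-01 1.820e-02
 2.380e-02 3.090e-02 2.000e-04]
```

```bash
python3 - <<'E'
from h import *
s=snapshot("scene"); crop(s,"i3.png",245,115,60,60,11)
E
python3 st.py 8
```

```text
18.9 [ 0.5042 -0.1823  0.0988 -0.6684 -7.9289  1.2899 -1.4724  0.1892  0.0366
  0.0373] [ 3.1378e+00 -2.0000e-03 -2.4400e-02] [0.000e+00 0.000e+00 0.000e+00 4.602e-01 5.836e-01 3.718e-01 2.030e-02
 1.920e-02 2.680e-02 2.000e-04]
```

View pics/i3.png

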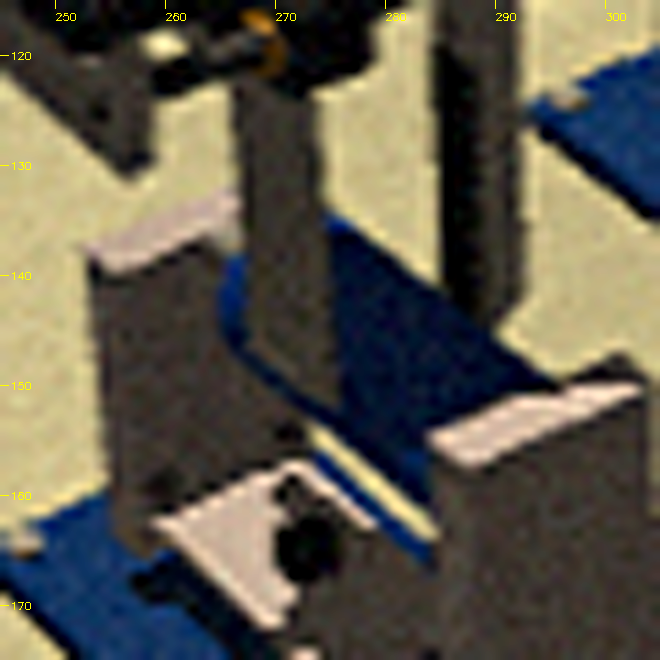

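```bash
python3 - <<'E'
from h import *
s=snapshot("scene")
sh=np.array([.2,.44])
for z in(.111,.114,.117,.120,.123):
  a=proj(s,[[.5027,-.1823-.066,z],[.5051,-.1823+.02,z]])+sh  # nose sphere centre
  print(z,a.round(1))
# low cheek top inner edge
for dz in (.0,.005,.01): print(dz,(proj(s,[[.4775,-.2575,.104+dz],[.5275,-.2585,.104+dz]])+sh).round(1))
crop(s,"j.png",255,125,25,25,24)
E
```

```text
0.111 [[265.7 137.4]
 [284.5 154.4]]
0.114 [[265.6 136.5]
 [284.5 153.4]]
0.117 [[265.5 135.5]
 [284.4 152.4]]
0.12 [[265.4 134.5]
 [284.4 151.4]]
0.123 [[265.4 133.5]
 [284.3 150.4]]
0.0 [[272.1 134.4]
 [255.4 141.3]]
0.005 [[271.9 132.8]
 [255.3 139.7]]
0.01 [[271.8 131.2]
 [255.1 138.1]]
```

View pics/j.png

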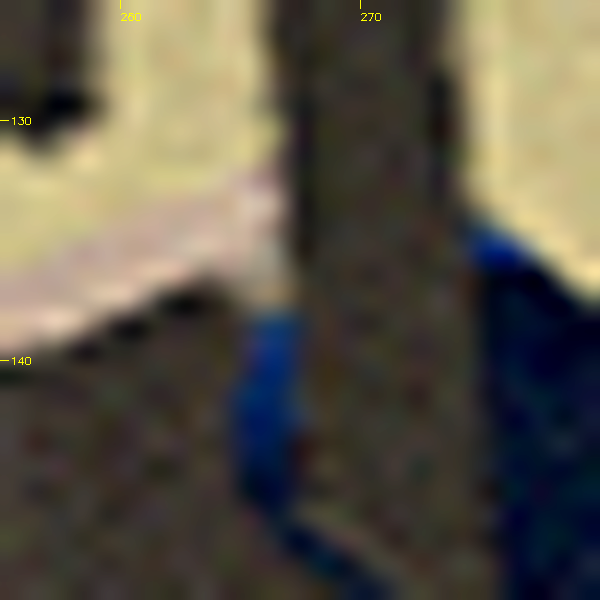

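Request:
{"api": "send_rows", "payload": {
  "rows": [0, -0.4, -1, 0, 0, 0, 0, 0, 0, -1, 0, 0, 0, 0, 0, 0, -1, 0, 0, 0, 0, 0, 0, 0, 0, 0, 0, 0, 0, 0, 0, 0, 0, 0, 0, 0, 0, 0, 0, 0, 0, 0, 0, 0, 0, 0, 0, 0, 0, 0, 0, 0, 0, 0, 0, 0]
}}

```text
time: 19.95
tool_pos: [0.5045, -0.1827, 0.0959]
ee_rot: [3.138, -0.003, -0.024]
wrist_force: [-0.0, -7.8, 2.2]
width: 0.0372
```

```bash
python3 st.py 6
```

```text
20.25 [ 0.5045 -0.1827  0.0959 -0.4594 -7.9653  1.5953 -1.4383  0.1193 -0.0138
  0.0372] [ 3.1378e+00 -2.5000e-03 -2.4400e-02] [0.000e+00 0.000e+00 0.000e+00 5.435e-01 1.998e-01 3.894e-01 3.590e-02
 2.070e-02 2.910e-02 2.000e-04]
```

Request:
{"api": "send_rows", "payload": {
  "rows": [-0.3, 0, -1, 0, 0, 0, 0, -0.3, 0, -1, 0, 0, 0, 0, 0, 0, -1, 0, 0, 0, 0, 0, 0, -0.5, 0, 0, 0, 0, 0, 0, 0, 0, 0, 0, 0, 0, 0, 0, 0, 0, 0, 0, 0, 0, 0, 0, 0, 0, 0, 0, 0, 0, 0, 0, 0, 0]
}}

```text
time: 21.25
tool_pos: [0.5041, -0.1827, 0.0925]
ee_rot: [3.138, -0.003, -0.024]
wrist_force: [0.1, -7.1, 0.5]
width: 0.0372
```

```bash
python3 st.py 6
```

```text
21.55 [ 0.5041 -0.1827  0.0925 -0.093  -7.345   1.6835 -1.4335  0.0313 -0.0244
  0.0372] [ 3.1377 -0.0032 -0.0244] [0.000e+00 0.000e+00 0.000e+00 5.739e-01 4.813e-01 5.353e-01 2.080e-02
 2.440e-02 3.820e-02 2.000e-04]
```

Request:
{"api": "send_rows", "payload": {
  "rows": [0, 0, -1, 0, 0, 0, 0, 0, 0, -1, 0, 0, 0, 0, 0, 0, -1, 0, 0, 0, 0, 0, 0, -1, 0, 0, 0, 0, 0, 0, -0.5, 0, 0, 0, 0, 0, 0, 0, 0, 0, 0, 0, 0, 0, 0, 0, 0, 0, 0, 0, 0, 0, 0, 0, 0, 0]
}}

```text
time: 22.55
tool_pos: [0.5041, -0.1827, 0.088]
ee_rot: [3.138, -0.003, -0.024]
wrist_force: [0.0, -7.4, 0.7]
width: 0.0369
```

```bash
python3 st.py 6; python3 - <<'E'
from h import *
s=snapshot("scene"); crop(s,"k3.png",245,115,60,60,11)
E
```

```text
22.85 [ 0.5041 -0.1827  0.088  -0.1007 -7.9776  1.3381 -1.4237  0.0525 -0.0268
  0.0373] [ 3.1377e+00 -3.0000e-03 -2.4400e-02] [0.000e+00 0.000e+00 0.000e+00 4.083e-01 4.237e-01 4.534e-01 2.590e-02
 1.430e-02 2.310e-02 1.000e-04]
```

View pics/k3.png

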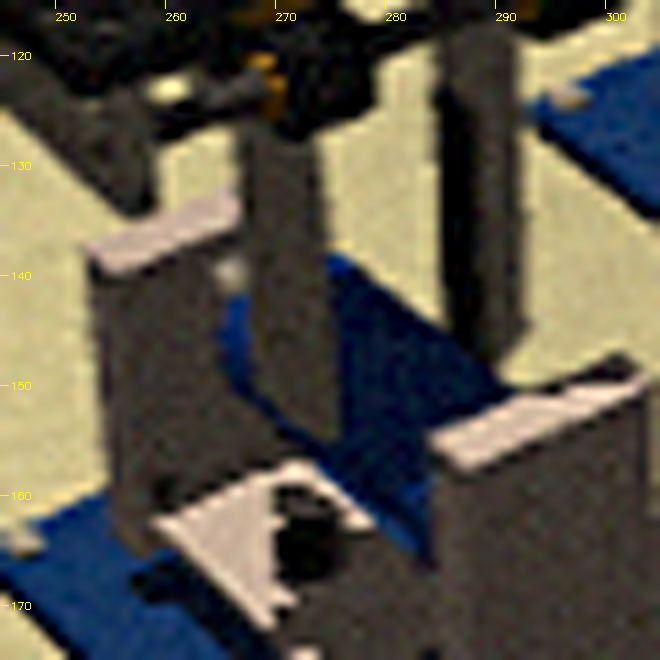

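Request:
{"api": "send_rows", "payload": {
  "rows": [0, 0, -1, 0, 0, 0, 0, 0, 0, -1, 0, 0, 0, 0, 0, 0, -1, 0, 0, 0, 0, 0, 0, -1, 0, 0, 0, 0, 0, 0, -1, 0, 0, 0, 0, 0, 0, 0, 0, 0, 0, 0, 0, 0, 0, 0, 0, 0, 0, 0, 0, 0, 0, 0, 0, 0]
}}

```text
time: 23.9
tool_pos: [0.5041, -0.1827, 0.083]
ee_rot: [3.138, -0.003, -0.024]
wrist_force: [-0.6, -8.2, 1.7]
width: 0.0375
```

```bash
python3 st.py 6
```

```text
24.2 [ 5.0410e-01 -1.8270e-01  8.3000e-02 -3.1780e-01 -7.8083e+00  1.1689e+00
 -1.4441e+00  6.7000e-02  3.6000e-03  3.7300e-02] [ 3.1377e+00 -3.1000e-03 -2.4300e-02] [0.000e+00 0.000e+00 0.000e+00 6.972e-01 3.534e-01 3.279e-01 2.840e-02
 2.820e-02 3.950e-02 2.000e-04]
```

Request:
{"api": "send_rows", "payload": {
  "rows": [0, 0, -0.5, 0, 0, 0, 0, 0, 0, -0.5, 0, 0, 0, 0, 0, 0, -0.5, 0, 0, 0, 0, 0, 0, -0.5, 0, 0, 0, 0, 0, 0, 0, 0, 0, 0, 0, 0, 0, 0, 0, 0, 0, 0, 0, 0, 0, 0, 0, 0, 0, 0, 0, 0, 0, 0, 0, 0]
}}

```text
time: 25.2
tool_pos: [0.5037, -0.1815, 0.0797]
ee_rot: [3.14, -0.002, -0.024]
wrist_force: [2.1, -5.5, -1.7]
width: 0.037
```

```bash
python3 st.py 6
```

```text
25.5 [ 0.5037 -0.1815  0.0797  1.2213 -5.7831 -1.7978 -1.2427 -0.153  -0.0506
  0.0372] [ 3.1403e+00 -1.5000e-03 -2.4000e-02] [0.000e+00 0.000e+00 0.000e+00 3.492e-01 5.944e-01 3.615e-01 4.090e-02
 2.770e-02 2.000e-02 2.000e-04]
```

Request:
{"api": "send_rows", "payload": {
  "rows": [0.3, -0.5, 0, 0, 0, 0, 0, 0, -0.5, 0, 0, 0, 0, 0, 0, -0.5, 0, 0, 0, 0, 0, 0, -0.5, 0, 0, 0, 0, 0, 0, -0.5, 0, 0, 0, 0, 0, 0, -0.5, 0, 0, 0, 0, 0, 0, 0, 0, 0, 0, 0, 0, 0, 0, 0, 0, 0, 0, 0]
}}

```text
time: 26.5
tool_pos: [0.5036, -0.1839, 0.0795]
ee_rot: [3.141, -0.001, -0.024]
wrist_force: [1.4, -5.1, -1.0]
width: 0.0375
```

```bash
python3 st.py 6; python3 - <<'E'
from h import *
s=snapshot("scene"); crop(s,"l3.png",245,115,60,60,11)
E
```

```text
26.8 [ 0.5036 -0.1839  0.0795  1.2318 -5.1068 -1.6664 -1.0506 -0.2013 -0.1036
  0.0373] [ 3.1416e+00 -4.0000e-04 -2.3700e-02] [0.000e+00 0.000e+00 0.000e+00 2.444e-01 3.732e-01 3.037e-01 2.700e-02
 1.260e-02 1.920e-02 1.000e-04]
```

View pics/l3.png

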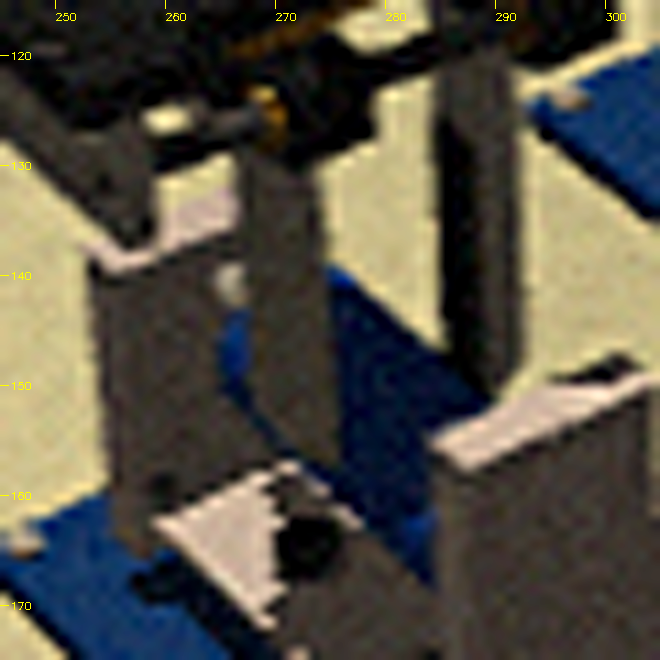

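Request:
{"api": "send_rows", "payload": {
  "rows": [0.5, -0.5, 0, 0, 0, 0, 0, 0.3, -0.5, 0, 0, 0, 0, 0, 0, -0.5, 0, 0, 0, 0, 0, 0, -0.5, 0, 0, 0, 0, 0, 0, 0, 0, 0, 0, 0, 0, 0, 0, 0, 0, 0, 0, 0, 0, 0, 0, 0, 0, 0, 0, 0, 0, 0, 0, 0, 0, 0]
}}

```text
time: 27.85
tool_pos: [0.5041, -0.1858, 0.0793]
ee_rot: [-3.142, 0.0, -0.024]
wrist_force: [-0.6, -3.6, -2.0]
width: 0.037
```

```bash
python3 st.py 6
```

```text
28.15 [ 0.5041 -0.1858  0.0794 -0.2329 -4.253  -2.1451 -0.8856  0.1609  0.0044
  0.0373] [-3.1415e+00  1.0000e-04 -2.3700e-02] [0.000e+00 0.000e+00 0.000e+00 4.666e-01 3.262e-01 5.398e-01 1.660e-02
 4.080e-02 3.270e-02 3.000e-04]
```

Request:
{"api": "send_rows", "payload": {
  "rows": [0, -0.5, 0, 0, 0, 0, 0, 0, -0.5, 0, 0, 0, 0, 0, 0, -0.5, 0, 0, 0, 0, 0, 0, -0.5, 0, 0, 0, 0, 0, 0, 0, 0, 0, 0, 0, 0, 0, 0, 0, 0, 0, 0, 0, 0, 0, 0, 0, 0, 0, 0, 0, 0, 0, 0, 0, 0, 0]
}}

```text
time: 29.15
tool_pos: [0.5042, -0.1878, 0.0794]
ee_rot: [-3.142, 0.0, -0.024]
wrist_force: [-1.1, -3.2, -2.5]
width: 0.0373
```

```bash
python3 st.py 6
```

```text
29.45 [ 0.5042 -0.1879  0.0794 -0.595  -3.2225 -1.9994 -0.7158  0.2079  0.0345
  0.0372] [ 3.1416  0.     -0.0237] [0.000e+00 0.000e+00 0.000e+00 7.212e-01 4.466e-01 2.175e-01 1.900e-02
 1.290e-02 3.070e-02 2.000e-04]
```

Request:
{"api": "send_rows", "payload": {
  "rows": [-0.2, -0.5, 0, 0, 0, 0, 0, 0, -0.5, 0, 0, 0, 0, 0, 0, -0.5, 0, 0, 0, 0, 0, 0, 0, 0, 0, 0, 0, 0, 0, 0, 0, 0, 0, 0, 0, 0, 0, 0, 0, 0, 0, 0, 0, 0, 0, 0, 0, 0, 0, 0, 0, 0, 0, 0, 0, 0]
}}

```text
time: 30.45
tool_pos: [0.5041, -0.1892, 0.0793]
ee_rot: [-3.141, -0.0, -0.024]
wrist_force: [0.4, -2.0, -3.3]
width: 0.0369
```

```bash
python3 st.py 6; python3 - <<'E'
from h import *
s=snapshot("scene"); crop(s,"m3.png",245,115,60,60,11)
E
```

```text
30.75 [ 0.5041 -0.1892  0.0793  0.8062 -1.676  -3.7031 -0.3727 -0.0709  0.0302
  0.0374] [-3.1414e+00 -1.0000e-04 -2.3700e-02] [0.000e+00 0.000e+00 0.000e+00 3.924e-01 3.892e-01 1.749e-01 2.860e-02
 4.060e-02 2.110e-02 2.000e-04]
```

View pics/m3.png

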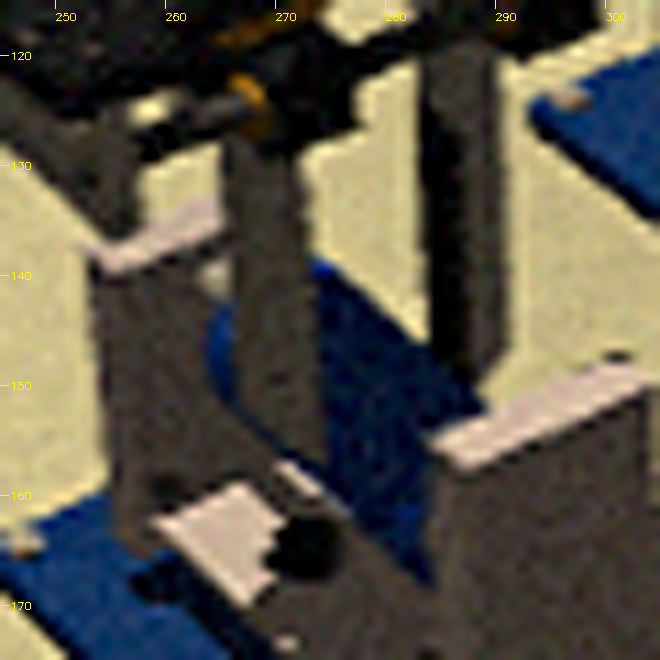

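Request:
{"api": "send_rows", "payload": {
  "rows": [0, 0, -0.5, 0, 0, 0, 0, 0, 0, -0.5, 0, 0, 0, 0, 0.2, 0, 0, 0, 0, 0, 0, 0, 0, 0, 0, 0, 0, 0, 0, 0, 0, 0, 0, 0, 0, 0, 0, 0, 0, 0, 0, 0, 0, 0, 0, 0, 0, 0, 0, 0, 0, 0, 0, 0, 0, 0]
}}

```text
time: 31.8
tool_pos: [0.5042, -0.1894, 0.0784]
ee_rot: [3.142, 0.0, -0.024]
wrist_force: [-1.3, -2.4, -2.4]
width: 0.0371
```

```bash
python3 st.py 8
```

```text
32.2 [ 0.5042 -0.1894  0.0784 -0.5737 -2.8365 -1.5924 -0.5746  0.2055  0.0417
  0.0373] [-3.1416  0.     -0.0237] [0.000e+00 0.000e+00 0.000e+00 4.092e-01 4.451e-01 2.424e-01 2.650e-02
 3.260e-02 2.260e-02 3.000e-04]
```

Request:
{"api": "send_rows", "payload": {
  "rows": [-0.1, -0.5, 0, 0, 0, 0, 0, 0, -0.5, 0, 0, 0, 0, 0, 0, -0.4, 0, 0, 0, 0, 0, 0, 0, 0, 0, 0, 0, 0, 0, 0, 0, 0, 0, 0, 0, 0, 0, 0, 0, 0, 0, 0, 0, 0, 0, 0, 0, 0, 0, 0, 0, 0, 0, 0, 0, 0]
}}

```text
time: 33.2
tool_pos: [0.5042, -0.1907, 0.0784]
ee_rot: [-3.142, -0.0, -0.024]
wrist_force: [0.5, -1.9, -0.5]
width: 0.0371
```

```bash
python3 st.py 8
```

```text
33.6 [ 0.5041 -0.1907  0.0784 -0.3141 -1.9191 -1.6293 -0.4741  0.1314  0.0541
  0.0374] [-3.1416e+00 -1.0000e-04 -2.3700e-02] [0.000e+00 0.000e+00 0.000e+00 4.253e-01 3.043e-01 6.057e-01 3.760e-02
 1.910e-02 2.460e-02 3.000e-04]
```

Request:
{"api": "send_rows", "payload": {
  "rows": [0, -0.4, 0, 0, 0, 0, 0, 0, -0.4, 0, 0, 0, 0, 0, 0, 0, 0, 0, 0, 0, 0, 0, 0, 0, 0, 0, 0, 0, 0, 0, 0, 0, 0, 0, 0, 0, 0, 0, 0, 0, 0, 0, 0, 0, 0, 0, 0, 0, 0, 0, 0, 0, 0, 0, 0, 0]
}}

```text
time: 34.6
tool_pos: [0.5042, -0.1916, 0.0784]
ee_rot: [3.142, -0.0, -0.024]
wrist_force: [-0.8, -1.5, -1.4]
width: 0.0374
```

```bash
python3 st.py 8
```

```text
35.0 [ 0.5041 -0.1916  0.0784 -0.2331 -1.4438 -1.4347 -0.3688  0.071   0.0724
  0.0373] [ 3.1416e+00 -1.0000e-04 -2.3700e-02] [0.000e+00 0.000e+00 0.000e+00 4.368e-01 4.253e-01 4.139e-01 1.800e-02
 2.810e-02 2.370e-02 1.000e-04]
```

Request:
{"api": "send_rows", "payload": {
  "rows": [0, -0.5, 0, 0, 0, 0, 0, 0, -0.5, 0, 0, 0, 0, 0, 0, 0, 0, 0, 0, 0, 0, 0, 0, 0, 0, 0, 0, 0, 0, 0, 0, 0, 0, 0, 0, 0, 0, 0, 0, 0, 0, 0, 0, 0, 0, 0, 0, 0, 0, 0, 0, 0, 0, 0, 0, 0]
}}

```text
time: 36.0
tool_pos: [0.5041, -0.1923, 0.0784]
ee_rot: [-3.141, -0.0, -0.024]
wrist_force: [-1.1, 1.9, -0.7]
width: 0.0374
```

```bash
python3 st.py 8;python3 - <<'E'
from h import *
s=snapshot("scene"); crop(s,"n3.png",245,115,60,60,11)
E
```

```text
36.4 [ 0.5041 -0.1923  0.0784  0.1129  1.9678 -0.8683  0.3337  0.0459  0.0573
  0.0373] [-3.1412 -0.     -0.0237] [0.000e+00 0.000e+00 0.000e+00 3.736e-01 1.626e-01 4.887e-01 4.090e-02
 2.530e-02 2.600e-02 1.000e-04]
```

View pics/n3.png

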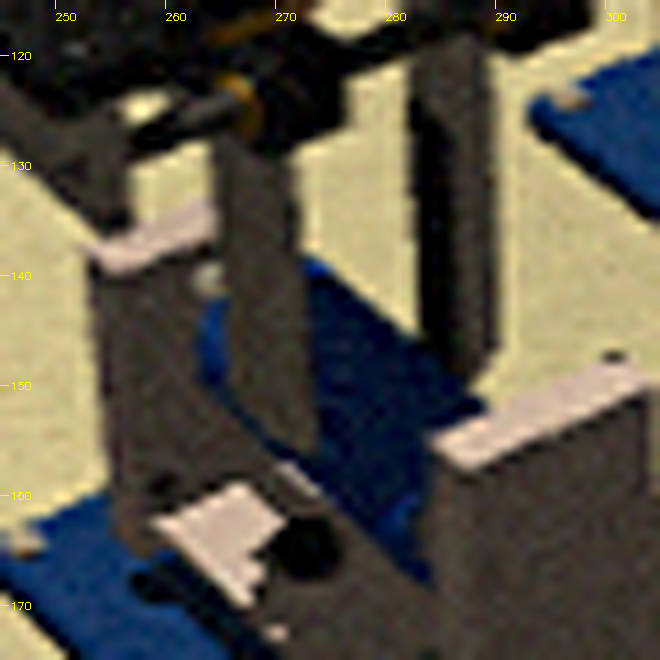

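Request:
{"api": "send_rows", "payload": {
  "rows": [0, 0.3, 0, 0, 0, 0, 0, 0, 0, 0, 0, 0, 0, 0, 0, 0, 0, 0, 0, 0, 0.5, 0, 0, 0, 0, 0, 0, 0.6, 0, 0, 0, 0, 0, 0, 0.7, 0, 0, 0, 0, 0, 0, 0.75, 0, 0, 0, 0, 0, 0, 0.75, 0, 0, 0, 0, 0, 0, 0.75]
}}

```text
time: 37.45
tool_pos: [0.5041, -0.1923, 0.0784]
ee_rot: [3.142, -0.0, -0.024]
wrist_force: [-0.2, 0.0, -0.7]
width: 0.0709
```

```bash
python3 st.py 2;python3 - <<'E'
from h import *
s=snapshot("scene"); crop(s,"o3.png",245,115,60,60,11)
E
```

```text
37.55 [ 0.5041 -0.1923  0.0784 -0.0742 -0.2478 -0.2879 -0.0596  0.025  -0.0315
  0.0704] [-3.1416  0.     -0.0238] [0.     0.     0.     0.0319 0.5243 0.0844 0.0091 0.0081 0.0132 0.    ]
```

View pics/o3.png

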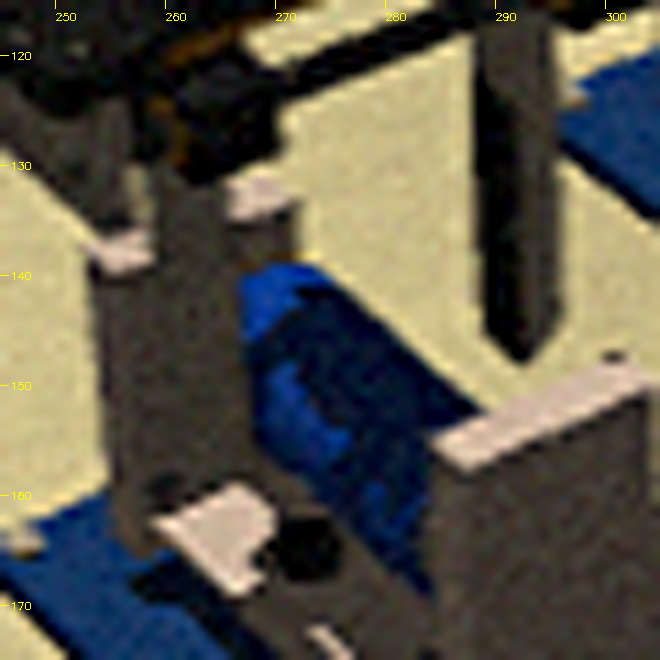

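The roller stays put with the fingers clear of it on both sides, at columns 252–267 and 288–295. Lifting straight up, then away.

Request:
{"api": "send_rows", "payload": {
  "rows": [0, 0, 10, 0, 0, 0, 0.75, 0, 0, 15, 0, 0, 0, 0.75, 0, 0, 20, 0, 0, 0, 0.75, 0, 0, 20, 0, 0, 0, 0.75, 0, 0, 20, 0, 0, 0, 0.75, 0, 0, 20, 0, 0, 0, 0.75, 0, 0, 20, 0, 0, 0, 0.75, 0, 0, 20, 0, 0, 0, 0.75]
}}

```text
time: 38.6
tool_pos: [0.5044, -0.1924, 0.2257]
ee_rot: [3.141, -0.002, -0.024]
wrist_force: [0.7, -0.0, 0.2]
width: 0.0706
```

Request:
{"api": "send_rows", "payload": {
  "rows": [-15, 20, 0, 0, 0, 0, 0.75, -20, 30, 0, 0, 0, 0, 0.75, -20, 30, 0, 0, 0, 0, 0.75, -20, 30, 0, 0, 0, 0, 0.75, -20, 30, 0, 0, 0, 0, 0.75, -20, 30, 0, 0, 0, 0, 0.75, 0, 20, 0, 0, 0, 0, 0.75, 0, 0, 0, 0, 0, 0, 0.75]
}}

```text
time: 39.6
tool_pos: [0.3893, -0.0015, 0.225]
ee_rot: [3.141, -0.003, -0.021]
wrist_force: [-0.3, 0.2, 0.3]
width: 0.0706
```

```bash
python3 st.py 2;python3 - <<'E'
from h import *
s=snapshot("scene"); crop(s,"p3.png",235,115,75,95,6)
t=snapshot("top"); crop(t,"p2.png",335,170,115,65,7)
cv2.imwrite("pics/p4.png",t["color"][:,:,::-1])
E
```

```text
39.7 [ 0.3894 -0.0025  0.2244 -0.1913  0.7828  0.29   -0.0848  0.0468  0.0126
  0.0707] [ 3.1408e+00 -1.5000e-03 -2.3400e-02] [0.000e+00 2.000e-04 2.000e-04 2.918e-01 4.147e-01 3.491e-01 4.300e-03
 3.650e-02 2.850e-02 2.000e-04]
```

View pics/p3.png

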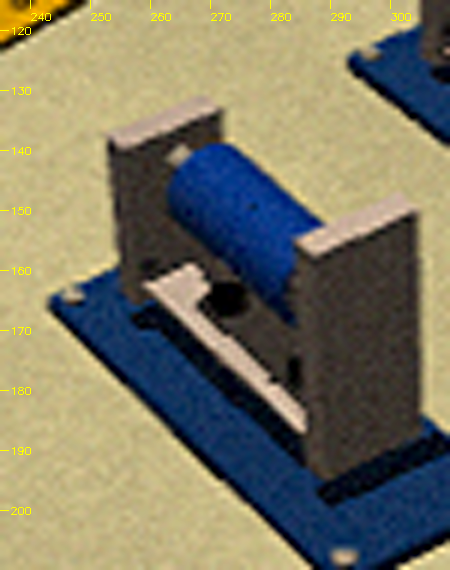

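View pics/p2.png

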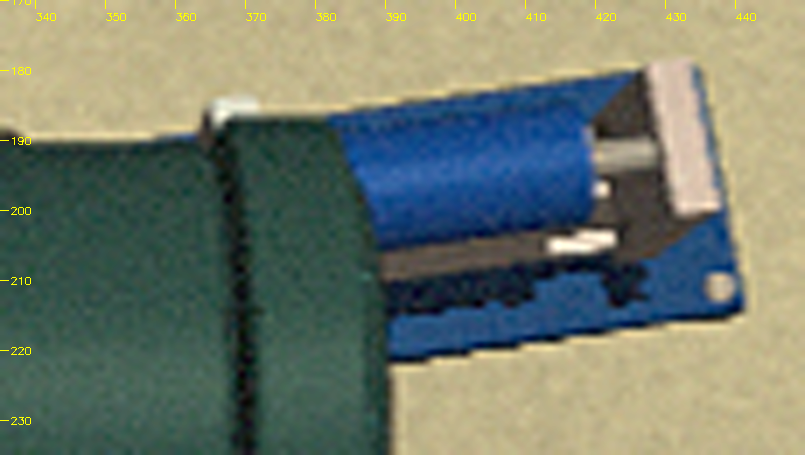

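View pics/p4.png

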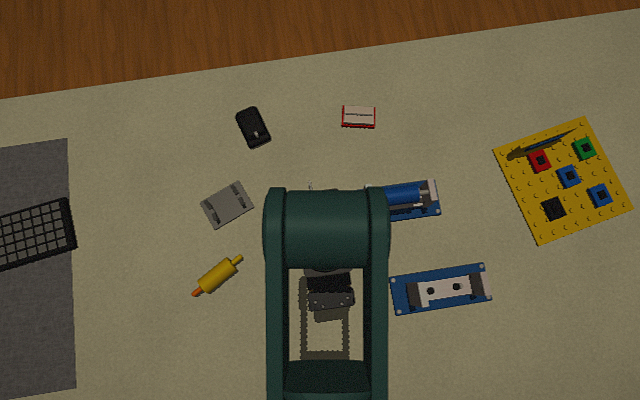

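Request:
{"api": "send_rows", "payload": {
  "rows": [0, 0, 0, 0, 0, 0, 0.75, 0, 0, 0, 0, 0, 0, 0.75, 0, 0, 0, 0, 0, 0, 0.75, 0, 0, 0, 0, 0, 0, 0.75, 0, 0, 0, 0, 0, 0, 0.75, 0, 0, 0, 0, 0, 0, 0.75, 0, 0, 0, 0, 0, 0, 0.75, 0, 0, 0, 0, 0, 0, 0.75]
}}

```text
time: 40.8
tool_pos: [0.3891, -0.0022, 0.2234]
ee_rot: [3.142, -0.0, -0.024]
wrist_force: [0.3, 0.2, 0.5]
width: 0.0705
```

```bash
python3 -c "
from bench import *
print(close_job())"
```

```text
the job is handed in; nothing more can be done
None
```

The roller is out of its cradle and sitting in both cups of the far stand. I handed the job in at about 41 s of the 70 s, and no verdict was reported.

- **Fitting:** I pressed the spring end against the tall cheek until it was in about 16.6 mm by force. Then I slid the roller down until the pushing force fell from 7.8 N to 5.8 N, which meant the spring pin had dropped into its cup.
- **Letting the spring out:** I eased the roller back towards the low cheek. The steel pin first caught on the upper rim of its cup, so I lowered the roller by about 1 mm. It then went in until it bottomed: the force along y flipped to +2 N at y = -0.192, within 1 mm of the yoke's middle as measured from the images.
- **Release:** I only opened the gripper once the pin had bottomed, and the roller did not move. The highest wrist-force reading along y was about 8.5 N, well under the 24 N limit, though I only read the force at intervals.
- **Last checks:** The pictures show the roller between the cheeks and the gripper clear of it. The mouse and breadboard look unmoved.
- **Not directly seen:** The arm hid most of the screwdriver and the roller's spring end in the last top view. The final spring depth of about 3 mm comes from the forces and geometry. The force readings scatter by about 0.4 N. The mean of 1.4 N just before the pin bottomed was below the roughly 2 N expected.

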